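# Sort full and empty fastener tins by feel

### The arm

A 7-joint arm with a two-finger parallel gripper is mounted at the origin on the work surface. World frame = base frame: x ahead of the robot, y to its left, z up, the work surface at z = 0. Lengths are in m, angles in rad, forces in N, time in s.
With the tool pointing down it reaches from about 0.425 to 0.825 m from the base axis. Payload 3.6 kg.
Tool frame: the origin (TCP) lies on the centre line of the jaws, within the pads' length; the fingertips stand env.tip_extent ahead of it and the grasp point (between the pads) is the TCP (env.tip_extent is the distance from the TCP to the fingertips, in m); z points along the fingers, y is the direction in which the jaws open and shut (so a half turn about z gives the same grasp; the last joint's range is limited). The gripper opens to 93 mm and grips with 3 to 60 N. Pads are 15 mm wide; open, the fingers measure 128 mm over their backs; the gripper's body (75 mm by 188 mm) begins 65 mm behind the grasp point.
Start: joints at [1.131, 0.615, -0.013, 1.423, 0.008, 1.103, -0.04], TCP at [0.261, -0.595, 0.238] pointing down, gripper open.
Joint ranges: [-3.12, 3.12], [-0.3, 2.06], [-1.34, 1.32], [0.26, 2.42], [-1.36, 4.5], [0.01, 1.98], [-2.84, 2.84]. Speed limits (rad/s): [2.79, 2.79, 3.14, 3.14, 3.14, 3.14, 3.14].

### API

Orientations are given as a 3x3 rotation matrix whose columns are the frame's x, y, z axes.
In Python, from rig import read_state, cams, env gives the robot as it stands. The module is installed in compiled form; this text tells all that it offers.
- The arm moves only by the tool apply_moves, never from a script. Its argument "increments" is a list of rows, each a list of 5 numbers: the finger opening in m, from 0 to 0.093, then the shift along the world's x, y, z in m, then the turn about the world's z in degrees. In form: [[claw, tx, ty, tz, spin], ...]. A call has 1 to 5 rows; each row is the pose to reach, as a shift and turn from the pose commanded when the call began; what a row does not reach only later rows make up. A row lasts 1/12 s, in which the tool goes at most 41.7 mm and 7.16 degrees, less where a joint would pass 70% of its speed; a pose out of reach is approached as far as the arm can. A call with a gripper value outside its range is refused whole. The fingers move at their own pace and stop on an object; "force" is the grip in N (left out, the last holds). Time passes only in rows, so rows that repeat a pose let the fingers close. It gives the time, the measured TCP pose, the force and the opening at its end, in the units of the state.
- read_state(): the state, without advancing time (a new reading comes with each control period).
- cams.grab_frame(name): name is "scene" or "side" or "wrist"; returns (picture, depth): 384x512x3 uint8, red, green, blue; 384x512 float32, m along the optical axis (not along the pixel's ray), 0 where there is no reading.
- cams.camera_params(name): a dict with "vertical_fov" (degrees; the focal length in pixels is half the picture's height over the tangent of half this angle, whatever the lens; pixels are square), "cx", "cy" (the principal point, pixels), "k1" (the pictures are not rectified: a ray, as slopes to the right and down, at radius r is drawn at 1 + k1 r^2 times it, then the intrinsics apply), "R" (3x3) and "t" (3): a world point X has camera coordinates R X + t. Camera axes: x right, y down, z forward; pixel columns grow to the right and rows downward; lengths in m; the calibration is good to about 2 mm. A picture is of the moment at which its call begins: read the wrist's pose just before it. camera_params takes no time and is no camera call; for the wrist camera it gives the pose at the moment of the call.
- env.sign_off(): hands the job in, once; it reports no verdict.
The state is a dict: "time": time; "joint_pos": joint angles; "joint_vel": joint speeds; "joint_torque": joint torques, N m; "tcp_pos": TCP position; "tool_rot": TCP orientation; "wrist_force": force on the tool from outside, world axes, zero at the start; "wrist_torque": the same for the moment, N m; "width": opening from 0.0 (shut) to 1.0 (fully open).
Only numpy, scipy, OpenCV 4.12 (cv2) and the standard library are available. Lean on these libraries where they do the work, as an engineer would, in place of code of your own. Each camera call takes 0.05 s, during which the arm holds its last target.

### The job

Three look-alike lidded tins stand on the workbench, some full of wall anchors and some empty, and only their weight tells which. Lift each one to feel it, then stand every full tin in a free front bay of the divided fastener case, one to a bay, and every empty tin in the undivided steel tray for refilling. Keep the tins upright, set them down gently flat on the floor of the bay or tray, let go, and leave everything else on the bench where it is.

Things in the scene. Friction and masses are not known exactly. Their poses are not given: they have to be found in the camera images.
- tin_a: One of three outwardly identical round sheet-metal tins with a pressed-on lid (not to be opened), outside diameter 60 mm (lid 62), 90 mm tall, standing upright on the bench; plain sides, can be gripped across the diameter anywhere. Origin at the centre of its underside, z up along its axis. Any of the three may be full or empty: an empty one weighs about 0.10 kg, a full one 0.5 to 0.75 kg; the contents are packed and nearly fill it. One or two of the three are full.
- tin_b: One of three outwardly identical round sheet-metal tins with a pressed-on lid (not to be opened), outside diameter 60 mm (lid 62), 90 mm tall, standing upright on the bench; plain sides, can be gripped across the diameter anywhere. Origin at the centre of its underside, z up along its axis. Any of the three may be full or empty: an empty one weighs about 0.10 kg, a full one 0.5 to 0.75 kg; the contents are packed and nearly fill it. One or two of the three are full.
- tin_c: One of three outwardly identical round sheet-metal tins with a pressed-on lid (not to be opened), outside diameter 60 mm (lid 62), 90 mm tall, standing upright on the bench; plain sides, can be gripped across the diameter anywhere. Origin at the centre of its underside, z up along its axis. Any of the three may be full or empty: an empty one weighs about 0.10 kg, a full one 0.5 to 0.75 kg; the contents are packed and nearly fill it. One or two of the three are full.
- case: Fixed fastener assortment case, the one with dividers, 210 (x) x 200 (y) mm, 34 mm high, walls 4 mm, floor 4 mm thick. Origin at the centre of its underside, z up. Its half at -x (towards the robot) has two free bays side by side, its half at +x three narrow compartments filled with fasteners; a clear lid lies folded open flat on the bench behind it, reaching 294 mm from the origin along +x, 14 mm high.
- bay_left (a point): Centre of the floor of the case's free bay on the +y side, 4 mm above the bench. The bay measures 86 (x) x 94 (y) mm inside, its walls rise 30 mm above its floor.
- bay_right (a point): The same for the free bay on the -y side, 98 mm from the other.
- tray: Fixed undivided open sheet-steel tray, 210 (x) x 200 (y) mm, 26 mm high, walls and floor 4 mm thick; room for two tins side by side along y. Origin at the centre of its underside, z up. It stands on the other side of the bench from the case; which of the two is on the robot's left varies.
- screwdriver: Screwdriver 170 mm long, 26 mm thick at the handle, lying on the bench between the tins (bystander). Its x axis runs from handle to blade; origin at its mid-length, on the bench.
- tape_measure: Tape measure in a 58 x 36 x 56 mm (high) case, standing between the tins (bystander). Origin at the centre of its underside.
- tape_roll: Roll of paper tape lying flat, diameter 100 mm, 24 mm high (bystander). Origin at the centre of its underside.
- mug: White mug, diameter 80 mm, 95 mm high (bystander). Origin at the centre of its underside.
- level: Spirit level lying flat, 230 mm long along its y, 50 mm wide, 22 mm high (bystander). Origin at the centre of its underside.
- hammer: Hammer 260 mm long lying along its x axis (bystander). Handle 26 mm thick, head at the +x end. Origin at its mid-length, on the bench.
Not all that is in view belongs to the job. Leave any blue look-alike of the tin_a alone.

How it is judged:
At the end, for the whole second after the job is handed in: Every full tin (weight over 2.5 N) stands upright within 6 degrees, at rest, on the floor of a free case bay, centre within 26 mm of the bay's; every empty one likewise on the tray's floor, centre within 85 mm of the tray's in its x and y; undersides under 12 mm above the bench (linear speed of each of tin_a, tin_b, tin_c below 0.02 m/s and angle between each of tin_a, tin_b, tin_c's own z axis and vertical below 0.1 rad and (((horizontal distance between tin_a and bay_left below 0.026 m or horizontal distance between tin_a and bay_right below 0.026 m) and z of tin_a in the frame of case between 0 and 0.012 m and contact force between tin_a and case above 2.5 N) or (x of tin_a in the frame of tray between -0.085 and 0.085 m and y of tin_a in the frame of tray between -0.085 and 0.085 m and z of tin_a in the frame of tray between 0 and 0.012 m and contact force between tin_a and tray below 2.5 N)) and (((horizontal distance between tin_b and bay_left below 0.026 m or horizontal distance between tin_b and bay_right below 0.026 m) and z of tin_b in the frame of case between 0 and 0.012 m and contact force between tin_b and case above 2.5 N) or (x of tin_b in the frame of tray between -0.085 and 0.085 m and y of tin_b in the frame of tray between -0.085 and 0.085 m and z of tin_b in the frame of tray between 0 and 0.012 m and contact force between tin_b and tray below 2.5 N)) and (((horizontal distance between tin_c and bay_left below 0.026 m or horizontal distance between tin_c and bay_right below 0.026 m) and z of tin_c in the frame of case between 0 and 0.012 m and contact force between tin_c and case above 2.5 N) or (x of tin_c in the frame of tray between -0.085 and 0.085 m and y of tin_c in the frame of tray between -0.085 and 0.085 m and z of tin_c in the frame of tray between 0 and 0.012 m and contact force between tin_c and tray below 2.5 N))); the robot touches nothing.
It fails at once if a tin is tipped over (more than 40 degrees) (angle between any of tin_a, tin_b, tin_c's own z axis and vertical above 0.7 rad).
It fails at once if a tin is dropped or knocked: it moves at over 0.6 m/s (a fall of 18 mm) while no finger touches it ((linear speed of tin_a above 0.6 m/s and contact force between tin_a and the fingers below 0.2 N) or (linear speed of tin_b above 0.6 m/s and contact force between tin_b and the fingers below 0.2 N) or (linear speed of tin_c above 0.6 m/s and contact force between tin_c and the fingers below 0.2 N)).
It fails at once if another thing on the bench is shifted by more than 30 mm (distance of any of screwdriver, tape_measure, tape_roll, mug, level, hammer from where it was at the start of the episode above 0.03 m).
It also fails if it takes over 61 s, if anything falls off the work surface, if the arm or the gripper's body presses on something with over 40 N, if the wrist force passes 120 N, or if a joint passes its speed limit or range.

## Working session

There is one attempt and no reset: what is moved stays moved. The work goes in short steps, Python scripts to look and compute and a tool call to move; the robot and the scene stay as the last step left them, time stands still between calls to the robot, and variables do not carry over. Pictures are saved under pics/ and viewed, and the job is handed in when it is done.

Besides the shell and the picture viewer there is one more tool, called after "Emit:" by a JSON object that holds its "method" and its "body", one argument or row to a line. apply_moves: Moves the arm, as the interface text tells. Its arguments: {"type":"object","properties":{"increments":{"type":"array"},"force":{"type":"number"}},"required":["increments"]}

```bash
mkdir -p pics; ls; cat > h.py <<'E'
import numpy as np, cv2
from rig import read_state, cams, env
def save(n,im,s=1.5):
    cv2.imwrite(f'pics/{n}.png',cv2.resize(im[:,:,::-1],None,fx=s,fy=s))
def K(p):
    f=192/np.tan(np.radians(p['vertical_fov'])/2); return f
def rays(p,uv):
    uv=np.atleast_2d(np.float64(uv)); f=K(p)
    d=(uv-[p['cx'],p['cy']])/f; s=d.copy()
    for _ in range(20): s=d/(1+p['k1']*(s**2).sum(1,keepdims=True))
    return s
def plane(p,uv,z):
    s=rays(p,uv); R=np.array(p['R']);t=np.array(p['t']); C=-R.T@t
    d=np.c_[s,np.ones(len(s))]@R
    return C+d*((z-C[2])/d[:,2:])
def cloud(p,depth):
    v,u=np.mgrid[0:384,0:512]; s=rays(p,np.c_[u.ravel(),v.ravel()])
    X=np.c_[s,np.ones(len(s))]*depth.ravel()[:,None]
    return ((X-np.array(p['t']))@np.array(p['R'])).reshape(384,512,3)
E
python3 - <<'E'
from h import *
for n in('scene','side','wrist'):
    p=cams.camera_params(n); im,d=cams.grab_frame(n); save(n+'0',im)
    np.savez('pics/'+n+'0.npz',im=im,d=d,**{k:np.array(v) for k,v in p.items()})
    print(n,p,(d==0).mean())
s=read_state(); print(s,env.tip_extent)
E
```

```text
pics
scene {'vertical_fov': 48.90138442455983, 'cx': 251.78368761425276, 'cy': 189.86597158718027, 'k1': -0.01217478705983971, 'R': array([[-0.48823495,  0.87263021, -0.0119644 ],
       [ 0.56394853,  0.30500624, -0.76741986],
       [-0.66602454, -0.3814285 , -0.64103323]]), 't': array([ 0.23002446, -0.29065054,  1.86777063])} 0.007685343424479167
side {'vertical_fov': 53.47158553329686, 'cx': 255.3157063096362, 'cy': 193.01250406922892, 'k1': -0.045451421542430315, 'R': array([[-0.8082758 , -0.58848694,  0.01932233],
       [-0.32542431,  0.41913418, -0.84759988],
       [ 0.49070282, -0.69138242, -0.53028397]]), 't': array([0.44708672, 0.20770839, 1.07155803])} 0.0039520263671875
wrist {'vertical_fov': 67.91862986406302, 'cx': 254.43485883083338, 'cy': 188.33603453832592, 'k1': -0.00699495587452585, 'R': array([[ 0.40178569, -0.91572902, -0.00293488],
       [-0.88738735, -0.39013774,  0.24563435],
       [-0.22607951, -0.09608799, -0.96935811]]), 't': array([-0.64843945, -0.02831708,  0.39113442])} 0.016103108723958332
{'time': 0.15, 'joint_pos': array([ 1.13050644,  0.61564776, -0.01262163,  1.42453639,  0.00811136,
        1.10341511, -0.04041047]), 'joint_vel': array([-0.00068497, -0.00327377,  0.00079503, -0.00466777, -0.00189532,
       -0.00115531,  0.0008334 ]), 'joint_torque': array([ 8.51518034e-04, -4.59346461e+01,  2.09264383e-01, -1.65942657e+01,
       -6.11458230e-02,  1.81672024e-02,  1.69795967e-04]), 'tcp_pos': array([ 0.26113449, -0.59460744,  0.23677741]), 'tool_rot': array([[ 9.15578272e-01,  4.02138998e-01, -8.09178177e-04],
       [ 4.02139811e-01, -9.15576539e-01,  1.78115121e-03],
       [-2.45941908e-05, -1.95618611e-03, -9.99998086e-01]]), 'wrist_force': array([-0.39775525, -0.35456576, -0.25281733]), 'wrist_torque': array([-0.02830537, -0.00754832,  0.06012099]), 'width': 0.9983718735255691} 0.019
```

View pics/scene0.png

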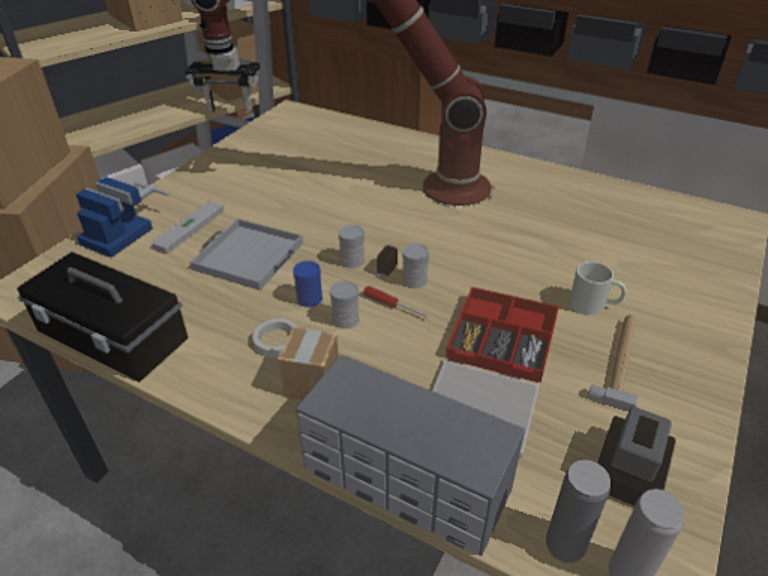

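View pics/side0.png

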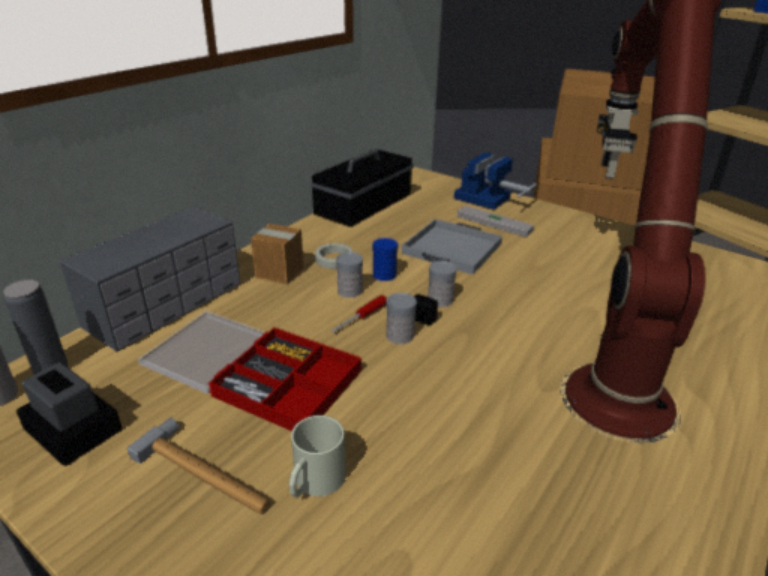

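```bash
cat > top.py <<'E'
from h import *
import sys
# bird's-eye point map: x up, y left; 2 mm/px
for n in('scene','side'):
    f=np.load(f'pics/{n}0.npz'); p={k:f[k] for k in f}; 
    X=cloud(p,f['d']); np.save(f'pics/{n}_X.npy',X)
    T=np.zeros((350,500,3),np.uint8); Z=np.full((350,500),-9.)
    r=((0.95-X[...,0])/.002).astype(int);c=((0.5-X[...,1])/.002).astype(int)
    ok=(r>=0)&(r<350)&(c>=0)&(c<500)&(X[...,2]<.15)&(f['d']>0)
    o=np.argsort(X[...,2][ok]); T[r[ok][o],c[ok][o]]=f['im'][ok][o]
    for k in range(0,500,50): cv2.putText(T,f'{.5-k*.002:.1f}',(k,10),0,.3,(255,255,0),1); T[::4,k]=(255,255,0)
    for k in range(25,350,50): T[k,::4]=(255,255,0);cv2.putText(T,f'{.95-k*.002:.1f}',(0,k),0,.3,(255,255,0),1)
    save(n+'_top',T,1.6)
E
python3 top.py
```

```text
(no output)
```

The three grey ribbed tins are at scene (351,246), (415,265) and (344,303). A blue look-alike stands at (308,284) and is to be left alone. The red divided case is at (505,335) and the grey tray at (247,252). The screwdriver and tape measure lie among the tins.

View pics/scene_top.png

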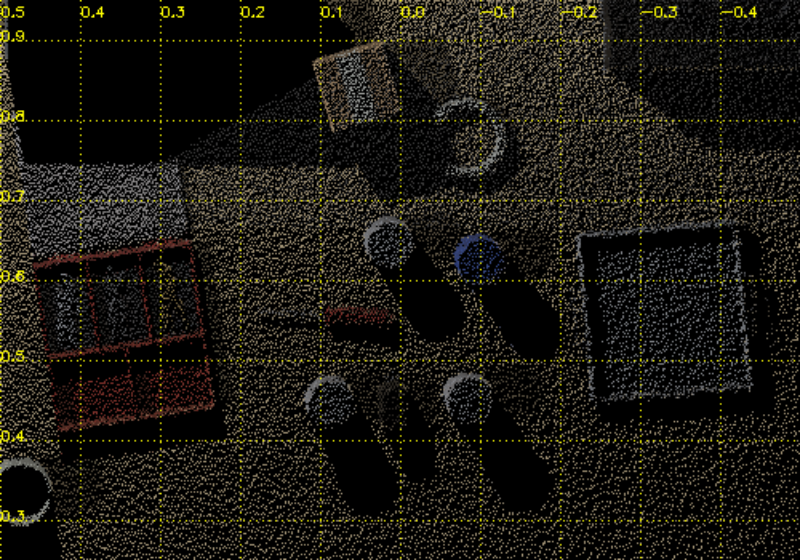

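View pics/side_top.png

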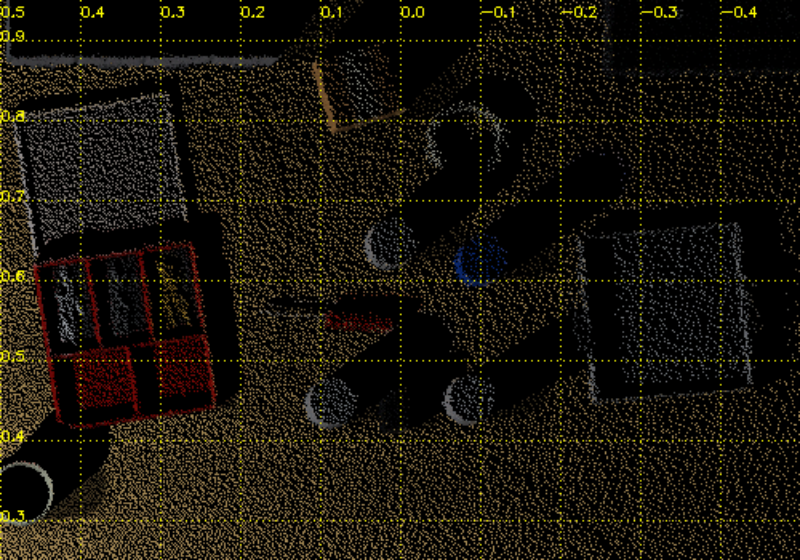

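```bash
python3 - <<'E'
from h import *
im=np.load('pics/scene0.npz')['im'];save('crop0',im[140:230,170:320],5)
E
```

```text
(no output)
```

View pics/crop0.png

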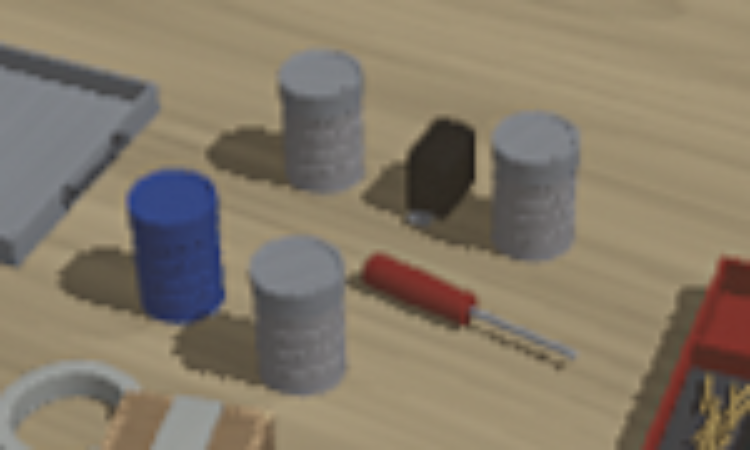

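```bash
python3 - <<'E'
from h import *
for n in('scene','side'):
    X=np.load(f'pics/{n}_X.npy'); f=np.load(f'pics/{n}0.npz'); im=f['im']
    hsv=cv2.cvtColor(im,cv2.COLOR_RGB2HSV)
    for nm,(x,y) in dict(A=(.645,.02),B=(.45,.09),C=(.45,-.085),blue=(.625,-.1)).items():
        m=(np.hypot(X[...,0]-x,X[...,1]-y)<.045)&(X[...,2]>.086)&(X[...,2]<.096)
        P=X[m]; (cx,cy),r=cv2.minEnclosingCircle(np.float32(P[:,:2]*1000)); print(n,nm,cx,cy,r,np.median(P[:,2]))
    red=((hsv[...,0]<6)|(hsv[...,0]>174))&(hsv[...,1]>140)
    m=red&(X[...,1]>.2)&(X[...,1]<.48)&(X[...,0]>.38)&(X[...,0]<.7)&(X[...,2]>.028)&(X[...,2]<.04)
    R=cv2.minAreaRect(np.float32(X[m][:,:2]*1000)); print('case',R,cv2.boxPoints(R).round(0).tolist())
    m=(X[...,1]<-.2)&(X[...,1]>-.48)&(X[...,0]>.40)&(X[...,0]<.7)&(X[...,2]>.020)&(X[...,2]<.03)
    R=cv2.minAreaRect(np.float32(X[m][:,:2]*1000)); print('tray',R,cv2.boxPoints(R).round(0).tolist())
    m=(abs(X[...,0]-.45)<.05)&(abs(X[...,1])<.045)&(X[...,2]>.015)&(X[...,2]<.065); 
    m2=m&(X[...,2]>.05)
    print('tape',cv2.minAreaRect(np.float32(X[m][:,:2]*1000)), X[m2].mean(0), cv2.minAreaRect(np.float32(X[m2][:,:2]*1000)))
    m=red&(X[...,1]>-.02)&(X[...,1]<.12)&(X[...,0]>.5)&(X[...,0]<.6)&(X[...,2]>.01);print('handle',cv2.minAreaRect(np.float32(X[m][:,:2]*1000)))
E
```

```text
scene A 646.933349609375 12.560572624206543 32.37027359008789 0.08901996970195761
scene B 448.3597106933594 86.68045043945312 33.95228576660156 0.08963998746457358
scene C 451.29864501953125 -85.42247772216797 34.05530548095703 0.08912727498346922
scene blue 623.794677734375 -99.4710464477539 34.92815017700195 0.08895950218293501
case ((533.5083618164062, 345.12548828125), (220.39535522460938, 199.51425170898438), 8.49377727508545) [[410.0, 428.0], [439.0, 230.0], [657.0, 263.0], [628.0, 460.0]]
tray ((561.04296875, -330.20330810546875), (219.67970275878906, 232.5183563232422), 4.45608377456665) [[443.0, -223.0], [461.0, -455.0], [680.0, -438.0], [662.0, -206.0]]
tape ((443.61474609375, 9.371100425720215), (62.052696228027344, 36.59359359741211), 4.992359638214111) [0.44372333 0.00962401 0.05529903] ((441.63702392578125, 7.947080612182617), (33.634971618652344, 58.63829803466797), 89.7052993774414)
handle ((557.0778198242188, 52.55359649658203), (22.22922134399414, 81.38093566894531), 0.5422598123550415)
side A 643.4899291992188 10.830403327941895 33.597660064697266 0.087354970814648
[... 246 characters left out ...]
924
case ((530.8028564453125, 343.5911560058594), (216.44931030273438, 203.07896423339844), 8.404339790344238) [[409.0, 428.0], [439.0, 227.0], [653.0, 259.0], [623.0, 460.0]]
tray ((559.6864624023438, -332.38311767578125), (214.9594268798828, 237.9756622314453), 4.969091892242432) [[442.0, -223.0], [463.0, -460.0], [677.0, -442.0], [656.0, -205.0]]
tape ((435.33221435546875, 8.197334289550781), (55.94599914550781, 41.150001525878906), 7.49767541885376) [0.4351306  0.00739634 0.05317242] ((437.34454345703125, 5.31700325012207), (54.19237518310547, 34.77642059326172), 4.778933525085449)
handle ((545.7416381835938, 52.253822326660156), (83.90637969970703, 22.032649993896484), 82.0850830078125)
```

```bash
python3 - <<'E'
from h import *
# analytic cross-check: lid outline corner rays, case corners in scene via plane
f=np.load('pics/scene0.npz');im=f['im'];save('crop_case',im[180:260,290:380],7);save('crop_tray',im[140:200,120:210],7)
E
```

```text
(no output)
```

View pics/crop_case.png

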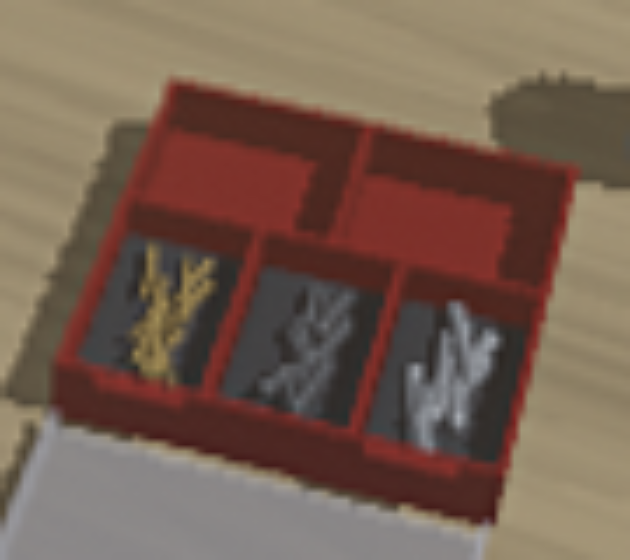

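View pics/crop_tray.png

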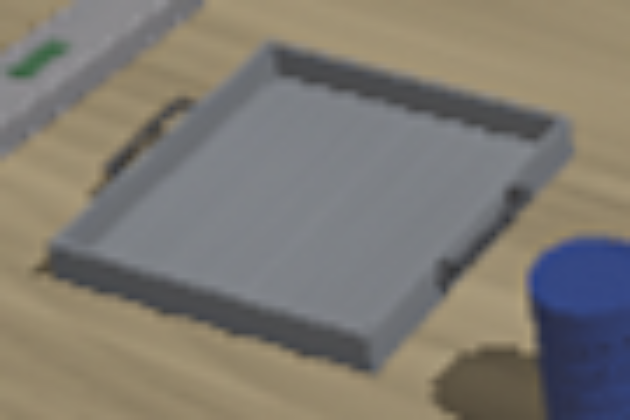

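```bash
python3 - <<'E'
from h import *
f=np.load('pics/scene0.npz');p={k:f[k] for k in f}
T=plane(p,np.array([[272,42],[570,122],[372,345],[55,245]])/7+[120-.43,140-.43],.026)
C=plane(p,np.array([[172,80],[578,170],[497,490],[57,370]])/7+[290-.43,180-.43],.034)
for P in(T,C):
    P=P[:,:2]; print(P.round(4).tolist(),P.mean(0)); print([np.linalg.norm(P[i]-P[i-1]).round(4) for i in range(4)],[np.degrees(np.arctan2(*(P[i]-P[i-1])[::-1])).round(1) for i in range(4)])
c=np.mean([C[:,:2].mean(0),[.532,.344]],0);a=np.radians(8.4)
R=np.array([[np.cos(a),-np.sin(a)],[np.sin(a),np.cos(a)]])
# free bays: x from -101 to -15 -> centre -58 ; y +-49
print(c+R@[-.058,.049],c+R@[-.058,-.049])
E
```

```text
[[0.468, -0.4337], [0.4522, -0.2364], [0.6603, -0.2143], [0.6739, -0.4132]] [ 0.56359788 -0.32437249]
[np.float64(0.207), np.float64(0.1979), np.float64(0.2093), np.float64(0.1993)] [np.float64(-174.3), np.float64(94.6), np.float64(6.0), np.float64(-86.1)]
[[0.443, 0.2323], [0.4129, 0.4281], [0.6281, 0.4585], [0.6524, 0.2653]] [0.53409715 0.34604054]
[np.float64(0.212), np.float64(0.1982), np.float64(0.2173), np.float64(0.1948)] [np.float64(-171.0), np.float64(98.7), np.float64(8.0), np.float64(-82.8)]
[0.46851271 0.3850218 ] [0.48282885 0.28807311]
```

Emit:
{"method": "apply_moves", "body": {
  "increments": [
    [0.093,0.014,0.037,0,7],
    [0.093,0.028,0.075,0,14],
    [0.093,0.042,0.112,0,21],
    [0.093,0.056,0.15,0,28],
    [0.093,0.07,0.187,0,35]
  ],
  "force": 40
}}

```text
time: 0.57
tcp_pos: [0.3316, -0.406, 0.2375]
tool_rot: [[0.514, 0.858, -0.0], [0.858, -0.514, 0.0], [0.0, -0.0, -1.0]]
wrist_force: [0.4, 0.1, -0.4]
width: 0.999
```

Emit:
{"method": "apply_moves", "body": {
  "increments": [
    [0.093,0.014,0.037,0,7],
    [0.093,0.028,0.075,0,14],
    [0.093,0.042,0.112,0,21],
    [0.093,0.056,0.15,0,28],
    [0.093,0.07,0.187,0,31]
  ]
}}

```text
time: 0.98
tcp_pos: [0.4014, -0.2192, 0.2377]
tool_rot: [[0.0, 1.0, -0.0], [1.0, -0.0, -0.0], [-0.0, -0.0, -1.0]]
wrist_force: [1.5, -0.4, -0.3]
width: 0.999
```

Emit:
{"method": "apply_moves", "body": {
  "increments": [
    [0.093,0.017,0.037,0,0],
    [0.093,0.032,0.074,0,0],
    [0.093,0.045,0.111,0,0],
    [0.093,0.05,0.133,0,0],
    [0.093,0.05,0.133,0,0]
  ]
}}

```text
time: 1.4
tcp_pos: [0.4526, -0.0816, 0.238]
tool_rot: [[-0.006, 1.0, 0.001], [1.0, 0.006, 0.003], [0.003, 0.002, -1.0]]
wrist_force: [0.8, 0.5, -0.2]
width: 1.0
```

```bash
python3 - <<'E'
from h import *
s=read_state();p=cams.camera_params('wrist');im,d=cams.grab_frame('wrist');save('w1',im)
X=cloud(p,d);np.savez('pics/w1.npz',im=im,d=d,X=X,**{k:np.array(v) for k,v in p.items()})
print(s['tcp_pos'],s['wrist_force'],s['joint_pos'].round(2))
for nm,(x,y) in dict(A=(.645,.012),B=(.447,.087),C=(.452,-.086),tape=(.44,.008)).items():
    m=(np.hypot(X[...,0]-x,X[...,1]-y)<.045)&(X[...,2]>.084)&(X[...,2]<.096)&(d>0)
    if m.sum()>10: print(nm,m.sum(),cv2.minEnclosingCircle(np.float32(X[m][:,:2]*1000)),X[m].mean(0))
E
```

```text
[ 0.45264536 -0.08159774  0.23797274] [ 0.76889641  0.54445587 -0.23116992] [ 0.45  0.35 -0.43  1.94  0.18  0.89 -0.06]
A 3433 ((645.270263671875, 12.287264823913574), 32.42680358886719) [0.64457811 0.01186023 0.08927097]
B 2408 ((446.9418640136719, 85.82059478759766), 31.12221908569336) [0.44719727 0.07563956 0.0892908 ]
C 2572 ((451.397705078125, -88.04058837890625), 31.145164489746094) [ 0.45148593 -0.08736733  0.08936009]
```

View pics/w1.png

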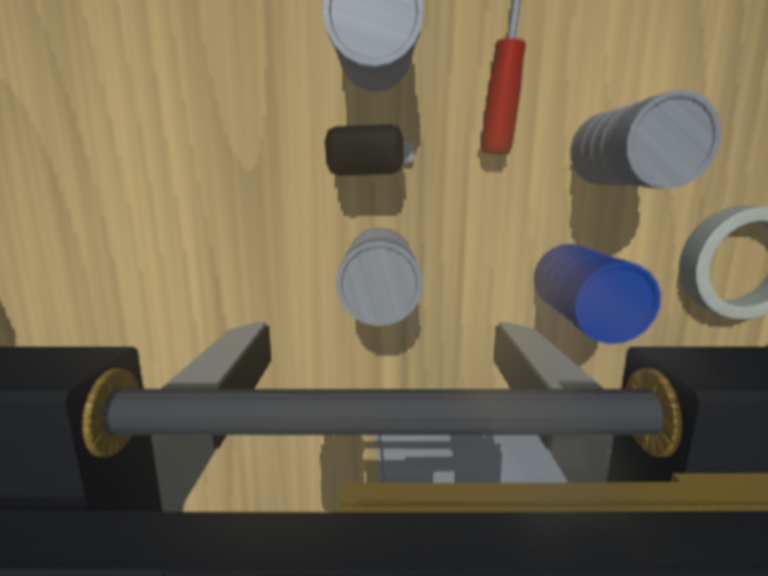

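Emit:
{"method": "apply_moves", "body": {
  "increments": [
    [0.093,0,0,-0.04,0],
    [0.093,0,0,-0.08,0],
    [0.093,0,0,-0.1,0]
  ]
}}

```text
time: 1.7
tcp_pos: [0.4488, -0.0901, 0.1345]
tool_rot: [[0.008, 1.0, -0.005], [1.0, -0.008, -0.001], [-0.001, -0.005, -1.0]]
wrist_force: [0.4, -0.7, 0.3]
width: 1.004
```

```bash
python3 - <<'E'
from h import *
s=read_state();print(s['tcp_pos'],s['tool_rot'].round(3).tolist(),s['wrist_force'],s['joint_pos'].round(2))
E
```

```text
[ 0.4487756  -0.09008337  0.13450825] [[0.008, 1.0, -0.005], [1.0, -0.008, -0.001], [-0.001, -0.005, -1.0]] [ 0.38376169 -0.67421253  0.29519196] [ 0.4   0.5  -0.36  2.07  0.29  0.62 -0.16]
```

Emit:
{"method": "apply_moves", "body": {
  "increments": [
    [0.093,0,0,-0.02,0],
    [0.093,0,0,-0.04,0],
    [0.093,0,0,-0.06,0],
    [0.093,0,0,-0.072,0],
    [0.093,0,0,-0.072,0]
  ]
}}

```text
time: 2.12
tcp_pos: [0.4492, -0.0899, 0.0634]
tool_rot: [[0.008, 1.0, -0.006], [1.0, -0.008, -0.001], [-0.001, -0.006, -1.0]]
wrist_force: [0.1, 0.5, -0.3]
width: 0.996
```

```bash
python3 - <<'E'
from h import *
s=read_state();p=cams.camera_params('wrist');im,d=cams.grab_frame('wrist');save('w2',im,1)
print(s['tcp_pos'],s['tool_rot'].round(3).tolist(),s['wrist_force'],s['joint_pos'].round(2))
E
```

```text
[ 0.4492419  -0.08991941  0.06335819] [[0.008, 1.0, -0.006], [1.0, -0.008, -0.001], [-0.001, -0.006, -1.0]] [ 0.09842024  0.54555533 -0.33272076] [ 0.33  0.62 -0.27  2.13  0.38  0.44 -0.24]
```

View pics/w2.png

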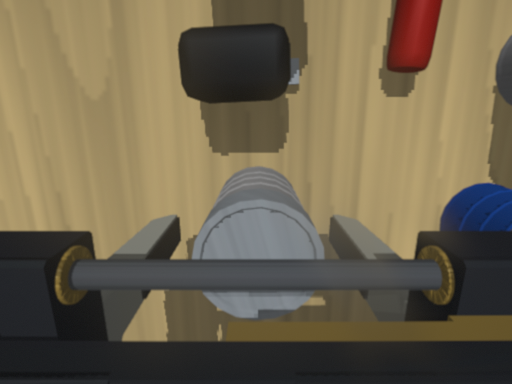

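The wrist view shows the tin between the jaws at (260,250) with room on both sides. I'll close on it.

Emit:
{"method": "apply_moves", "body": {
  "increments": [
    [0.085,0.002,0.002,0,0],
    [0.075,0.002,0.002,0,0],
    [0.065,0.002,0.002,0,0],
    [0.05,0.002,0.002,0,0],
    [0.05,0.002,0.002,0,0]
  ]
}}

```text
time: 2.58
tcp_pos: [0.4532, -0.0863, 0.0662]
tool_rot: [[0.005, 1.0, 0.0], [1.0, -0.005, -0.0], [-0.0, 0.0, -1.0]]
wrist_force: [-2.7, 0.3, 2.3]
width: 0.688
```

Emit:
{"method": "apply_moves", "body": {
  "increments": [
    [0.05,0,0,0,0],
    [0.05,0,0,0,0],
    [0.05,0,0,0,0],
    [0.05,0,0,0.008,0],
    [0.05,0,0,0.02,0]
  ]
}}

```text
time: 3.0
tcp_pos: [0.4528, -0.0859, 0.0854]
tool_rot: [[0.005, 1.0, -0.002], [1.0, -0.005, 0.001], [0.001, -0.002, -1.0]]
wrist_force: [-0.0, 0.9, -1.3]
width: 0.66
```

Emit:
{"method": "apply_moves", "body": {
  "increments": [
    [0.05,0,0,0.03,0],
    [0.05,0,0,0.06,0],
    [0.05,0,0,0.08,0],
    [0.05,0,0,0.09,0],
    [0.05,0,0,0.09,0]
  ]
}}

```text
time: 3.42
tcp_pos: [0.4552, -0.0862, 0.1782]
tool_rot: [[0.005, 1.0, 0.006], [1.0, -0.005, -0.001], [-0.001, 0.006, -1.0]]
wrist_force: [0.3, 0.4, -1.2]
width: 0.656
```

Emit:
{"method": "apply_moves", "body": {
  "increments": [
    [0.05,0,0,0,0],
    [0.05,0,0,0,0]
  ]
}}

```text
time: 3.58
tcp_pos: [0.4527, -0.0861, 0.1749]
tool_rot: [[0.005, 1.0, -0.002], [1.0, -0.005, 0.0], [0.0, -0.002, -1.0]]
wrist_force: [0.4, -0.1, -1.7]
width: 0.66
```

```bash
python3 - <<'E'
from h import *
s=read_state();print(s['tcp_pos'],s['tool_rot'].round(3).tolist(),s['wrist_force'],s['joint_pos'].round(2),s['width'])
E
```

```text
[ 0.45268626 -0.0861206   0.17494047] [[0.005, 1.0, -0.002], [1.0, -0.005, 0.0], [0.0, -0.002, -1.0]] [ 0.36435847 -0.06377018 -1.65053149] [ 0.43  0.44 -0.4   2.02  0.25  0.73 -0.13] 0.6601938882554347
```

Lifted, the first tin (tin C) adds only about 1.2 N to the wrist force, so it's empty. It goes in the far half of the tray.

Emit:
{"method": "apply_moves", "body": {
  "increments": [
    [0.05,0.008,-0.02,0,0],
    [0.05,0.02,-0.05,0,0],
    [0.05,0.034,-0.085,0,0],
    [0.05,0.048,-0.12,0,0],
    [0.05,0.062,-0.155,0,0]
  ]
}}

```text
time: 4.0
tcp_pos: [0.5151, -0.2424, 0.174]
tool_rot: [[0.004, 1.0, -0.003], [1.0, -0.004, 0.001], [0.001, -0.003, -1.0]]
wrist_force: [0.8, 0.1, -0.7]
width: 0.659
```

Emit:
{"method": "apply_moves", "body": {
  "increments": [
    [0.05,0.014,-0.035,0,0],
    [0.05,0.028,-0.07,0,0],
    [0.05,0.042,-0.105,-0.01,0],
    [0.05,0.05,-0.125,-0.03,0],
    [0.05,0.052,-0.13,-0.06,0]
  ]
}}

```text
time: 4.42
tcp_pos: [0.5684, -0.3778, 0.1149]
tool_rot: [[0.011, 1.0, 0.004], [1.0, -0.011, -0.006], [-0.006, 0.004, -1.0]]
wrist_force: [0.4, -0.4, -1.1]
width: 0.66
```

Emit:
{"method": "apply_moves", "body": {
  "increments": [
    [0.05,0,0,-0.015,0],
    [0.05,0,0,-0.023,0],
    [0.05,0,0,-0.028,0],
    [0.05,0,0,-0.03,0],
    [0.05,0,0,-0.03,0]
  ]
}}

```text
time: 4.83
tcp_pos: [0.5678, -0.3705, 0.0858]
tool_rot: [[0.004, 1.0, 0.0], [1.0, -0.004, 0.0], [0.0, 0.0, -1.0]]
wrist_force: [-0.6, -0.7, -1.2]
width: 0.658
```

```bash
python3 - <<'E'
from h import *
s=read_state();print(s['tcp_pos'],s['tool_rot'].round(3).tolist(),s['wrist_force'],s['joint_pos'].round(2),s['width'])
im,d=cams.grab_frame('side');save('s2',im)
E
```

```text
[ 0.56780737 -0.3705142   0.085831  ] [[0.004, 1.0, 0.0], [1.0, -0.004, 0.0], [0.0, 0.0, -1.0]] [-0.5760504  -0.72928495 -1.17203237] [ 0.73  0.84 -0.34  1.48  0.32  0.88  0.28] 0.6580800156225022
```

View pics/s2.png

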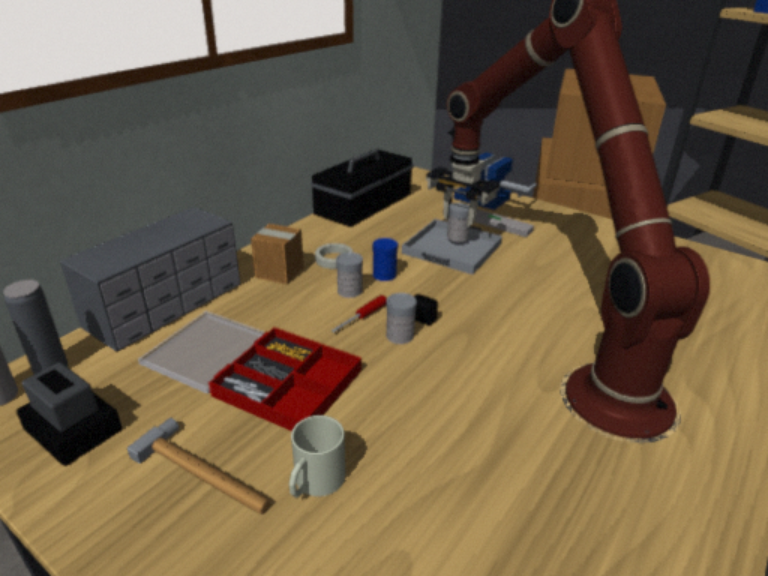

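The tin is upright over the tray at (458,222). Next I lower it until it touches.

Emit:
{"method": "apply_moves", "body": {
  "increments": [
    [0.05,0,0,-0.006,0],
    [0.05,0,0,-0.01,0],
    [0.05,0,0,-0.013,0],
    [0.05,0,0,-0.015,0],
    [0.05,0,0,-0.016,0]
  ]
}}

```text
time: 5.3
tcp_pos: [0.5672, -0.3711, 0.0702]
tool_rot: [[0.005, 1.0, -0.001], [1.0, -0.005, 0.0], [0.0, -0.001, -1.0]]
wrist_force: [-2.0, 1.0, 7.3]
width: 0.66
```

Emit:
{"method": "apply_moves", "body": {
  "increments": [
    [0.05,0,0,-0.001,0],
    [0.05,0,0,-0.001,0]
  ]
}}

```text
time: 5.47
tcp_pos: [0.5672, -0.371, 0.0702]
tool_rot: [[0.005, 1.0, -0.001], [1.0, -0.005, -0.0], [-0.0, -0.001, -1.0]]
wrist_force: [-2.3, 1.7, 7.2]
width: 0.66
```

Contact is confirmed by about 7 N of upward force, so I release and rise.

Emit:
{"method": "apply_moves", "body": {
  "increments": [
    [0.066,0,0,0,0],
    [0.075,0,0,0,0],
    [0.093,0,0,0,0],
    [0.093,0,0,0,0],
    [0.093,0,0,0.01,0]
  ]
}}

```text
time: 5.88
tcp_pos: [0.5659, -0.3705, 0.0766]
tool_rot: [[0.005, 1.0, -0.004], [1.0, -0.005, 0.002], [0.002, -0.004, -1.0]]
wrist_force: [0.0, 0.2, -0.2]
width: 0.945
```

Emit:
{"method": "apply_moves", "body": {
  "increments": [
    [0.093,0,0,0.015,0],
    [0.093,0,0,0.045,0],
    [0.093,0,0,0.08,0],
    [0.093,0.0,0.01,0.11,0],
    [0.093,0.0,0.04,0.13,0]
  ]
}}

```text
time: 6.3
tcp_pos: [0.5672, -0.3375, 0.2124]
tool_rot: [[0.014, 1.0, 0.004], [1.0, -0.014, -0.007], [-0.007, 0.005, -1.0]]
wrist_force: [1.1, -0.4, -0.4]
width: 1.001
```

```bash
python3 - <<'E'
from h import *
s=read_state();print(s['tcp_pos'],s['tool_rot'].round(3).tolist(),s['wrist_force'],s['joint_pos'].round(2),s['width'])
p=cams.camera_params('scene');im,d=cams.grab_frame('scene');save('sc3',im);X=cloud(p,d)
m=(np.hypot(X[...,0]-.567,X[...,1]+.371)<.045)&(X[...,2]>.086)&(X[...,2]<.1)&(d>0)
print(m.sum(),cv2.minEnclosingCircle(np.float32(X[m][:,:2]*1000)),X[m].mean(0))
E
```

```text
[ 0.56718311 -0.33746085  0.21239098] [[0.014, 1.0, 0.004], [1.0, -0.014, -0.007], [-0.007, 0.005, -1.0]] [ 1.05342798 -0.37555626 -0.36878963] [ 0.71  0.67 -0.37  1.42  0.27  1.09  0.27] 1.001176310466534
152 ((568.0255126953125, -371.0003356933594), 34.812950134277344) [ 0.57029601 -0.36957965  0.09244174]
```

View pics/sc3.png

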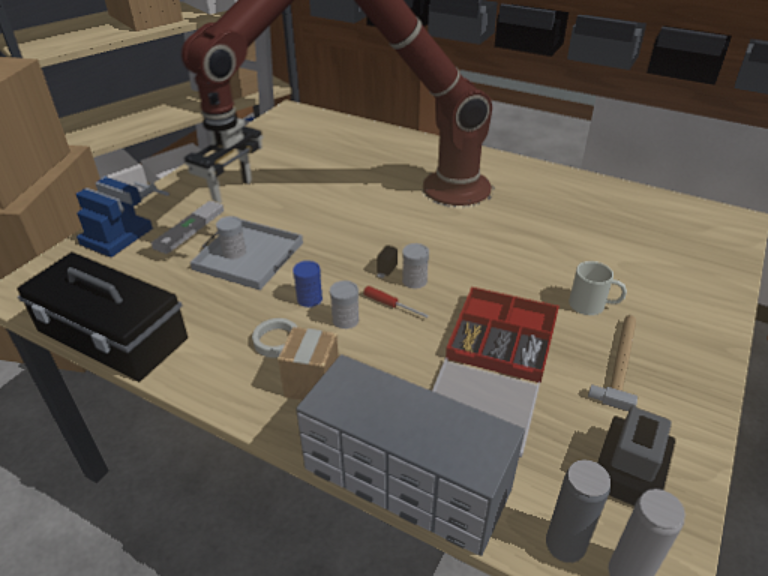

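The tin now stands upright in the tray at (230,240), and nothing else has moved. The next one is tin A at (.645, .012).

Emit:
{"method": "apply_moves", "body": {
  "increments": [
    [0.093,0.009,0.038,0,0],
    [0.093,0.018,0.077,0,0],
    [0.093,0.027,0.116,0,0],
    [0.093,0.036,0.155,0,0],
    [0.093,0.045,0.194,0,0]
  ]
}}

```text
time: 6.77
tcp_pos: [0.6126, -0.135, 0.2093]
tool_rot: [[0.005, 1.0, 0.001], [1.0, -0.005, 0.0], [0.0, 0.001, -1.0]]
wrist_force: [0.6, -0.5, 0.9]
width: 1.001
```

Emit:
{"method": "apply_moves", "body": {
  "increments": [
    [0.093,0.009,0.038,0,0],
    [0.093,0.018,0.077,0,0],
    [0.093,0.027,0.116,0,0],
    [0.093,0.033,0.14,-0.01,0],
    [0.093,0.034,0.148,-0.03,0]
  ]
}}

```text
time: 7.18
tcp_pos: [0.6488, 0.0199, 0.1818]
tool_rot: [[-0.004, 1.0, 0.008], [1.0, 0.004, 0.007], [0.007, 0.008, -1.0]]
wrist_force: [-0.5, 1.7, 0.7]
width: 0.997
```

Emit:
{"method": "apply_moves", "body": {
  "increments": [
    [0.093,0,0,-0.03,0],
    [0.093,0,0,-0.03,0]
  ]
}}

```text
time: 7.35
tcp_pos: [0.6427, 0.012, 0.1437]
tool_rot: [[0.002, 1.0, -0.011], [1.0, -0.002, -0.001], [-0.001, -0.011, -1.0]]
wrist_force: [-1.0, -1.2, -0.6]
width: 1.0
```

```bash
python3 - <<'E'
from h import *
s=read_state();p=cams.camera_params('wrist');im,d=cams.grab_frame('wrist');save('w4',im,1);X=cloud(p,d)
print(s['tcp_pos'],s['tool_rot'].round(3).tolist(),s['wrist_force'],s['joint_pos'].round(2))
m=(np.hypot(X[...,0]-.645,X[...,1]-.012)<.045)&(X[...,2]>.084)&(X[...,2]<.096)&(d>0)
print(m.sum(),cv2.minEnclosingCircle(np.float32(X[m][:,:2]*1000)),X[m].mean(0))
E
```

```text
[0.64267201 0.0119978  0.14366006] [[0.002, 1.0, -0.011], [1.0, -0.002, -0.001], [-0.001, -0.011, -1.0]] [-0.99974447 -1.19632993 -0.58438915] [ 0.15  0.73 -0.35  1.54  0.29  0.94 -0.3 ]
5252 ((645.8611450195312, 11.08936882019043), 31.306415557861328) [0.64572245 0.01205278 0.08936546]
```

View pics/w4.png

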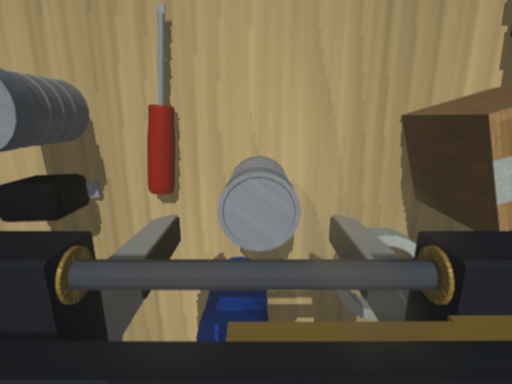

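The grey tin is centred at (260,212) and the blue one sits clear below it at (235,310). I descend.

Emit:
{"method": "apply_moves", "body": {
  "increments": [
    [0.093,0.001,0,-0.025,0],
    [0.093,0.001,0,-0.05,0],
    [0.093,0.001,0,-0.07,0],
    [0.093,0.001,0,-0.08,0],
    [0.093,0.001,0,-0.083,0]
  ]
}}

```text
time: 7.82
tcp_pos: [0.6471, 0.0099, 0.0652]
tool_rot: [[0.006, 1.0, -0.001], [1.0, -0.006, -0.0], [-0.0, -0.001, -1.0]]
wrist_force: [-0.2, -0.7, -0.2]
width: 1.002
```

Emit:
{"method": "apply_moves", "body": {
  "increments": [
    [0.093,0,0,0,0],
    [0.08,0,0,0,0]
  ]
}}

```text
time: 7.98
tcp_pos: [0.6487, 0.0108, 0.0674]
tool_rot: [[0.006, 1.0, 0.003], [1.0, -0.006, 0.0], [0.0, 0.003, -1.0]]
wrist_force: [0.4, 0.3, 0.1]
width: 0.966
```

Emit:
{"method": "apply_moves", "body": {
  "increments": [
    [0.075,-0.001,0.001,0,0],
    [0.065,-0.001,0.001,0,0],
    [0.05,-0.001,0.001,0,0],
    [0.05,-0.001,0.001,0,0],
    [0.05,-0.001,0.001,0,0]
  ]
}}

```text
time: 8.4
tcp_pos: [0.6454, 0.0119, 0.0661]
tool_rot: [[0.005, 1.0, -0.002], [1.0, -0.005, -0.0], [-0.0, -0.002, -1.0]]
wrist_force: [-4.0, -0.0, 4.6]
width: 0.655
```

Emit:
{"method": "apply_moves", "body": {
  "increments": [
    [0.05,0,0,0,0],
    [0.05,0,0,0,0],
    [0.05,0,0,0,0],
    [0.05,0,0,0.008,0],
    [0.05,0,0,0.02,0]
  ]
}}

```text
time: 8.82
tcp_pos: [0.6444, 0.0113, 0.0834]
tool_rot: [[0.005, 1.0, -0.005], [1.0, -0.005, -0.001], [-0.001, -0.005, -1.0]]
wrist_force: [0.1, -0.4, -6.8]
width: 0.653
```

Emit:
{"method": "apply_moves", "body": {
  "increments": [
    [0.05,0,0,0.03,0],
    [0.05,0,0,0.06,0],
    [0.05,0,0,0.09,0],
    [0.05,0,0,0.11,0],
    [0.05,0,0,0.11,0]
  ]
}}

```text
time: 9.23
tcp_pos: [0.6496, 0.0125, 0.2012]
tool_rot: [[0.005, 1.0, 0.011], [1.0, -0.005, 0.001], [0.001, 0.011, -1.0]]
wrist_force: [1.4, 1.4, -5.3]
width: 0.654
```

Emit:
{"method": "apply_moves", "body": {
  "increments": [
    [0.05,0,0,0,0],
    [0.05,0,0,0,0]
  ]
}}

```text
time: 9.4
tcp_pos: [0.6448, 0.0114, 0.1934]
tool_rot: [[0.005, 1.0, -0.005], [1.0, -0.005, -0.001], [-0.001, -0.005, -1.0]]
wrist_force: [-0.3, 0.5, -6.3]
width: 0.653
```

Emit:
{"method": "apply_moves", "body": {
  "increments": [
    [0.05,0,0,0,0]
  ]
}}

```text
time: 9.48
tcp_pos: [0.6446, 0.0114, 0.1928]
tool_rot: [[0.005, 1.0, -0.006], [1.0, -0.005, -0.001], [-0.001, -0.006, -1.0]]
wrist_force: [0.4, 0.3, -7.3]
width: 0.648
```

Tin A adds about 6.5 N, so it's full and goes to the left bay at (.468, .385).

Emit:
{"method": "apply_moves", "body": {
  "increments": [
    [0.05,-0.008,0.017,0,0],
    [0.05,-0.022,0.046,0,0],
    [0.05,-0.038,0.08,0,0],
    [0.05,-0.054,0.114,0,0],
    [0.05,-0.07,0.148,0,0]
  ]
}}

```text
time: 9.9
tcp_pos: [0.5746, 0.1607, 0.1937]
tool_rot: [[0.006, 1.0, -0.004], [1.0, -0.006, -0.001], [-0.001, -0.004, -1.0]]
wrist_force: [1.2, 0.4, -7.0]
width: 0.655
```

Emit:
{"method": "apply_moves", "body": {
  "increments": [
    [0.05,-0.016,0.034,0,0],
    [0.05,-0.032,0.068,0,0],
    [0.05,-0.048,0.102,0,0],
    [0.05,-0.064,0.135,0,0],
    [0.05,-0.08,0.169,0,0]
  ]
}}

```text
time: 10.32
tcp_pos: [0.4948, 0.3295, 0.1938]
tool_rot: [[0.005, 1.0, -0.003], [1.0, -0.005, -0.002], [-0.002, -0.003, -1.0]]
wrist_force: [0.2, -0.4, -6.9]
width: 0.653
```

Emit:
{"method": "apply_moves", "body": {
  "increments": [
    [0.05,-0.014,0.03,0,0],
    [0.05,-0.023,0.048,-0.01,0],
    [0.05,-0.027,0.056,-0.03,0],
    [0.05,-0.027,0.056,-0.05,0],
    [0.05,-0.027,0.056,-0.065,0]
  ]
}}

```text
time: 10.73
tcp_pos: [0.4671, 0.385, 0.1273]
tool_rot: [[0.002, 1.0, -0.004], [1.0, -0.002, -0.003], [-0.003, -0.004, -1.0]]
wrist_force: [0.3, -1.2, -6.8]
width: 0.651
```

Emit:
{"method": "apply_moves", "body": {
  "increments": [
    [0.05,0,0,0,0],
    [0.05,0,0,0,0]
  ]
}}

```text
time: 10.9
tcp_pos: [0.4685, 0.3838, 0.1286]
tool_rot: [[0.005, 1.0, -0.004], [1.0, -0.005, -0.003], [-0.003, -0.004, -1.0]]
wrist_force: [0.2, -0.4, -6.2]
width: 0.653
```

```bash
python3 - <<'E'
from h import *
s=read_state();p=cams.camera_params('wrist');im,d=cams.grab_frame('wrist');save('w5',im,1)
im,d=cams.grab_frame('side');save('s5',im[190:310,120:280],4.5)
print(s['tcp_pos'],s['tool_rot'].round(3).tolist(),s['wrist_force'],s['joint_pos'].round(2))
E
```

```text
[0.46851284 0.38375931 0.12855276] [[0.005, 1.0, -0.004], [1.0, -0.005, -0.003], [-0.003, -0.004, -1.0]] [ 0.2377184  -0.43128349 -6.21859618] [-0.51  0.69 -0.34  1.67  0.29  0.84 -0.99]
```

View pics/w5.png

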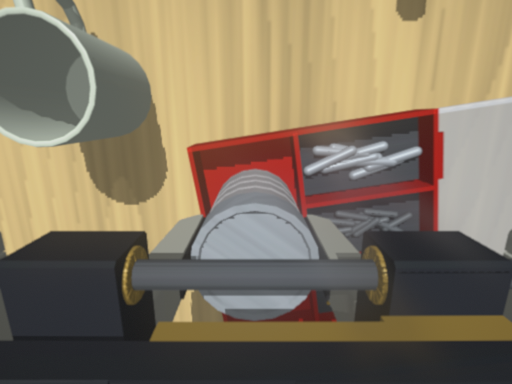

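View pics/s5.png

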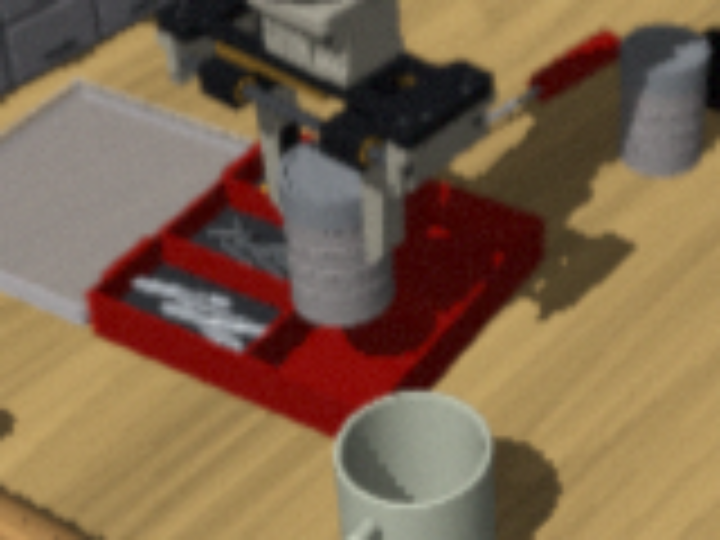

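The tin hangs upright over the left bay, with the rim corners visible at (190,148) and (437,110). I check the bay from those before lowering.

```bash
python3 - <<'E'
from h import *
p=cams.camera_params('wrist')
P=plane(p,[[190,148],[437,110],[297,132]],.034)[:,:2];print(P)
d=(P[1]-P[0]);print(np.linalg.norm(d),np.degrees(np.arctan2(d[1],d[0])))
u=d/np.linalg.norm(d);v=np.array([-u[1],u[0]])
print('bayL',P[0]+u*.047-v*.051,'bayR',P[0]+u*.047-v*.149)
E
```

```text
[[0.41563491 0.42752983]
 [0.62261293 0.45783268]
 [0.5067154  0.44042458]]
0.20918451857007805 8.329278555495407
bayL [0.46952711 0.38387629] bayR [0.48372357 0.28691   ]
```

Emit:
{"method": "apply_moves", "body": {
  "increments": [
    [0.05,0,0,-0.015,0],
    [0.05,0,0,-0.028,0],
    [0.05,0,0,-0.038,0],
    [0.05,0,0,-0.044,0],
    [0.05,0,0,-0.048,0]
  ]
}}

```text
time: 11.42
tcp_pos: [0.4696, 0.3849, 0.0825]
tool_rot: [[0.005, 1.0, 0.0], [1.0, -0.005, 0.0], [0.0, 0.0, -1.0]]
wrist_force: [-0.3, -0.3, -6.7]
width: 0.653
```

Emit:
{"method": "apply_moves", "body": {
  "increments": [
    [0.05,0,0,-0.003,0],
    [0.05,0,0,-0.005,0],
    [0.05,0,0,-0.007,0],
    [0.05,0,0,-0.009,0],
    [0.05,0,0,-0.009,0]
  ]
}}

```text
time: 11.83
tcp_pos: [0.4694, 0.3849, 0.0736]
tool_rot: [[0.005, 1.0, -0.0], [1.0, -0.005, 0.0], [0.0, -0.0, -1.0]]
wrist_force: [-0.7, 0.6, -6.6]
width: 0.652
```

Emit:
{"method": "apply_moves", "body": {
  "increments": [
    [0.05,0,0,-0.001,0],
    [0.05,0,0,-0.001,0]
  ]
}}

```text
time: 12.0
tcp_pos: [0.4694, 0.385, 0.0727]
tool_rot: [[0.005, 1.0, 0.0], [1.0, -0.005, 0.0], [0.0, 0.0, -1.0]]
wrist_force: [0.0, 0.1, -6.2]
width: 0.654
```

Emit:
{"method": "apply_moves", "body": {
  "increments": [
    [0.05,0,0,-0.001,0],
    [0.05,0,0,-0.002,0],
    [0.05,0,0,-0.003,0],
    [0.05,0,0,-0.003,0]
  ]
}}

```text
time: 12.33
tcp_pos: [0.4694, 0.385, 0.0701]
tool_rot: [[0.005, 1.0, 0.0], [1.0, -0.005, 0.0], [0.0, 0.0, -1.0]]
wrist_force: [-0.1, -0.7, -3.2]
width: 0.651
```

Wrist force has gone from −6.4 to −3.2 N, so the floor is starting to carry the tin. I press slightly more before releasing.

Emit:
{"method": "apply_moves", "body": {
  "increments": [
    [0.05,0,0,-0.001,0],
    [0.05,0,0,-0.001,0]
  ]
}}

```text
time: 12.5
tcp_pos: [0.4695, 0.385, 0.0701]
tool_rot: [[0.005, 1.0, 0.001], [1.0, -0.005, 0.0], [0.0, 0.001, -1.0]]
wrist_force: [-1.4, -2.9, 5.3]
width: 0.654
```

Emit:
{"method": "apply_moves", "body": {
  "increments": [
    [0.066,0,0,0,0],
    [0.075,0,0,0,0],
    [0.093,0,0,0,0],
    [0.093,0,0,0,0],
    [0.093,0,0,0.01,0]
  ]
}}

```text
time: 12.92
tcp_pos: [0.4686, 0.3841, 0.0772]
tool_rot: [[0.005, 1.0, -0.003], [1.0, -0.005, -0.002], [-0.002, -0.003, -1.0]]
wrist_force: [-0.2, -1.2, -1.1]
width: 0.946
```

Emit:
{"method": "apply_moves", "body": {
  "increments": [
    [0.093,0,0,0.015,0],
    [0.093,0,0,0.045,0],
    [0.093,0,0,0.08,0],
    [0.093,0,-0.01,0.11,0],
    [0.093,0,-0.04,0.13,0]
  ]
}}

```text
time: 13.33
tcp_pos: [0.4688, 0.351, 0.213]
tool_rot: [[-0.002, 1.0, 0.004], [1.0, 0.002, 0.01], [0.01, 0.004, -1.0]]
wrist_force: [0.2, 0.1, -0.4]
width: 1.001
```

```bash
python3 - <<'E'
from h import *
s=read_state();im,d=cams.grab_frame('side');p=cams.camera_params('side');save('s6',im);X=cloud(p,d)
print(s['tcp_pos'],s['wrist_force'],s['joint_pos'].round(2))
m=(np.hypot(X[...,0]-.469,X[...,1]-.385)<.045)&(X[...,2]>.086)&(X[...,2]<.1)&(d>0)
print(m.sum(),cv2.minEnclosingCircle(np.float32(X[m][:,:2]*1000)),X[m].mean(0))
E
```

```text
[0.46875955 0.35104077 0.21301908] [ 0.1700974   0.07085081 -0.40049361] [-0.43  0.56 -0.39  1.65  0.24  0.97 -0.9 ]
352 ((470.0496826171875, 383.9466857910156), 32.75056457519531) [0.46822491 0.38547755 0.09291133]
```

View pics/s6.png

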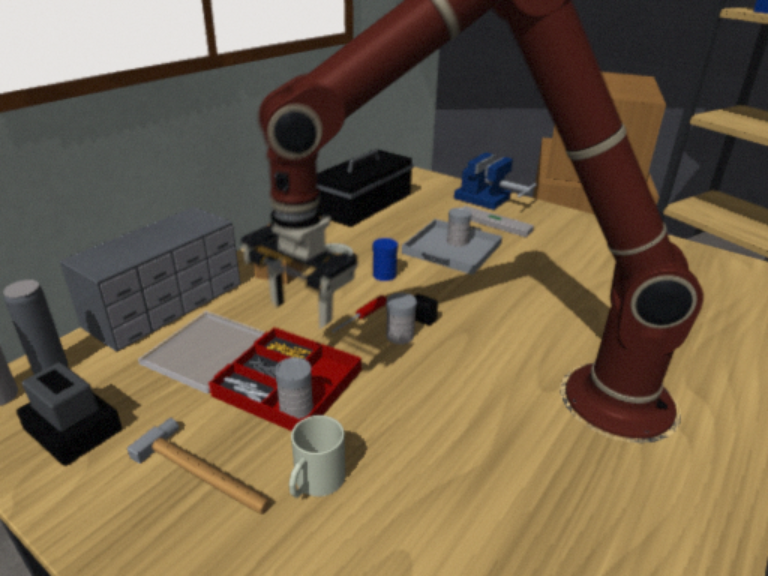

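The tin stands in the left bay at (295,388). Next is tin B at (.447, .086).

Emit:
{"method": "apply_moves", "body": {
  "increments": [
    [0.093,-0.003,-0.036,0,0],
    [0.093,-0.006,-0.074,0,0],
    [0.093,-0.01,-0.112,0,0],
    [0.093,-0.013,-0.15,0,0],
    [0.093,-0.016,-0.188,0,0]
  ]
}}

```text
time: 13.8
tcp_pos: [0.4531, 0.1552, 0.2092]
tool_rot: [[0.005, 1.0, 0.001], [1.0, -0.005, -0.0], [-0.0, 0.001, -1.0]]
wrist_force: [1.4, -0.3, 0.1]
width: 1.001
```

Emit:
{"method": "apply_moves", "body": {
  "increments": [
    [0.093,-0.003,-0.03,0,0],
    [0.093,-0.006,-0.055,-0.01,0],
    [0.093,-0.006,-0.069,-0.03,0],
    [0.093,-0.006,-0.071,-0.06,0],
    [0.093,-0.006,-0.071,-0.06,0]
  ]
}}

```text
time: 14.22
tcp_pos: [0.4447, 0.0832, 0.1457]
tool_rot: [[0.008, 1.0, -0.008], [1.0, -0.008, -0.003], [-0.003, -0.008, -1.0]]
wrist_force: [-1.0, -0.7, -0.5]
width: 0.998
```

Emit:
{"method": "apply_moves", "body": {
  "increments": [
    [0.093,0,0,0,0],
    [0.093,0,0,0,0]
  ]
}}

```text
time: 14.38
tcp_pos: [0.4482, 0.087, 0.1498]
tool_rot: [[0.004, 1.0, 0.002], [1.0, -0.004, 0.001], [0.001, 0.002, -1.0]]
wrist_force: [-0.5, 0.4, 0.3]
width: 1.0
```

```bash
python3 - <<'E'
from h import *
s=read_state();p=cams.camera_params('wrist');im,d=cams.grab_frame('wrist');save('w7',im,1);X=cloud(p,d)
print(s['tcp_pos'],s['tool_rot'].round(3).tolist(),s['wrist_force'],s['joint_pos'].round(2))
m=(np.hypot(X[...,0]-.447,X[...,1]-.086)<.045)&(X[...,2]>.084)&(X[...,2]<.096)&(d>0)
print(m.sum(),cv2.minEnclosingCircle(np.float32(X[m][:,:2]*1000)),X[m].mean(0))
E
```

```text
[0.44815287 0.08702891 0.14979221] [[0.004, 1.0, 0.002], [1.0, -0.004, 0.001], [0.001, 0.002, -1.0]] [-0.5079357   0.44164748  0.29672718] [ 0.02  0.47 -0.36  2.06  0.26  0.65 -0.52]
4969 ((447.0881042480469, 85.84432220458984), 31.13112449645996) [0.44703581 0.08671638 0.08933881]
```

View pics/w7.png

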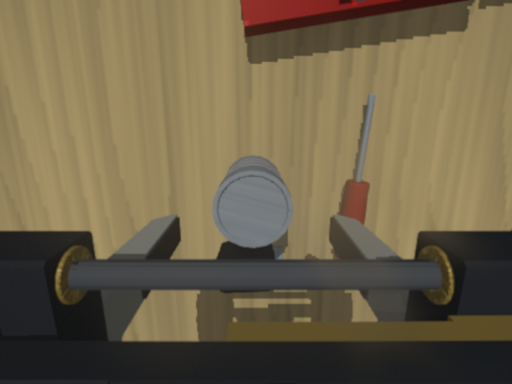

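The tin is centred at (252,210). The tape measure is behind it and outside the fingers' path.

Emit:
{"method": "apply_moves", "body": {
  "increments": [
    [0.093,0,0,-0.025,0],
    [0.093,0,0,-0.05,0],
    [0.093,0,0,-0.07,0],
    [0.093,0,0,-0.08,0],
    [0.093,0,0,-0.083,0]
  ]
}}

```text
time: 14.85
tcp_pos: [0.4475, 0.0869, 0.0653]
tool_rot: [[0.003, 1.0, -0.0], [1.0, -0.003, 0.0], [0.0, -0.0, -1.0]]
wrist_force: [-0.3, 0.1, -0.0]
width: 1.0
```

Emit:
{"method": "apply_moves", "body": {
  "increments": [
    [0.093,0,0,0,0],
    [0.08,0,0,0,0]
  ]
}}

```text
time: 15.02
tcp_pos: [0.4484, 0.0867, 0.0667]
tool_rot: [[0.004, 1.0, 0.002], [1.0, -0.004, 0.001], [0.001, 0.002, -1.0]]
wrist_force: [0.2, 0.2, -0.2]
width: 0.964
```

Emit:
{"method": "apply_moves", "body": {
  "increments": [
    [0.075,0,0,0,0],
    [0.065,0,0,0,0],
    [0.05,0,0,0,0],
    [0.05,0,0,0,0],
    [0.05,0,0,0,0]
  ]
}}

```text
time: 15.43
tcp_pos: [0.4474, 0.0858, 0.066]
tool_rot: [[0.005, 1.0, 0.0], [1.0, -0.005, -0.0], [-0.0, 0.0, -1.0]]
wrist_force: [-0.6, -0.0, 3.5]
width: 0.662
```

Emit:
{"method": "apply_moves", "body": {
  "increments": [
    [0.05,0,0,0,0],
    [0.05,0,0,0,0],
    [0.05,0,0,0,0],
    [0.05,0,0,0.008,0],
    [0.05,0,0,0.02,0]
  ]
}}

```text
time: 15.85
tcp_pos: [0.4465, 0.0857, 0.0852]
tool_rot: [[0.005, 1.0, -0.003], [1.0, -0.005, -0.001], [-0.001, -0.003, -1.0]]
wrist_force: [0.5, -0.3, -1.1]
width: 0.658
```

Emit:
{"method": "apply_moves", "body": {
  "increments": [
    [0.05,0,0,0.03,0],
    [0.05,0,0,0.06,0],
    [0.05,0,0,0.09,0],
    [0.05,0,0,0.11,0],
    [0.05,0,0,0.11,0]
  ]
}}

```text
time: 16.27
tcp_pos: [0.4498, 0.0867, 0.1996]
tool_rot: [[0.005, 1.0, 0.009], [1.0, -0.005, 0.002], [0.002, 0.009, -1.0]]
wrist_force: [0.9, -0.0, -0.8]
width: 0.659
```

Emit:
{"method": "apply_moves", "body": {
  "increments": [
    [0.05,0,0,0,0],
    [0.05,0,0,0,0],
    [0.05,0,0,0,0]
  ]
}}

```text
time: 16.52
tcp_pos: [0.4463, 0.0855, 0.1943]
tool_rot: [[0.005, 1.0, -0.003], [1.0, -0.005, -0.001], [-0.001, -0.003, -1.0]]
wrist_force: [-0.7, 0.7, -1.3]
width: 0.659
```

Emit:
{"method": "apply_moves", "body": {
  "increments": [
    [0.05,0,0,0,0]
  ]
}}

```text
time: 16.6
tcp_pos: [0.4464, 0.0857, 0.1943]
tool_rot: [[0.005, 1.0, -0.003], [1.0, -0.005, -0.001], [-0.001, -0.003, -1.0]]
wrist_force: [-0.5, 0.6, -1.8]
width: 0.66
```

Tin B adds only about 1.3 N, so it's empty and goes in the near half of the tray at (.558, −.280).

Emit:
{"method": "apply_moves", "body": {
  "increments": [
    [0.05,0.005,-0.017,0,0],
    [0.05,0.014,-0.047,0,0],
    [0.05,0.025,-0.082,0,0],
    [0.05,0.036,-0.118,0,0],
    [0.05,0.047,-0.154,0,0]
  ]
}}

```text
time: 17.02
tcp_pos: [0.4942, -0.0694, 0.1947]
tool_rot: [[0.004, 1.0, -0.002], [1.0, -0.004, 0.0], [0.0, -0.002, -1.0]]
wrist_force: [0.1, 1.2, -0.6]
width: 0.661
```

Emit:
{"method": "apply_moves", "body": {
  "increments": [
    [0.05,0.011,-0.036,0,0],
    [0.05,0.022,-0.072,0,0],
    [0.05,0.033,-0.108,0,0],
    [0.05,0.044,-0.144,0,0],
    [0.05,0.054,-0.176,0,0]
  ]
}}

```text
time: 17.43
tcp_pos: [0.548, -0.2468, 0.1941]
tool_rot: [[0.006, 1.0, -0.002], [1.0, -0.006, 0.0], [0.0, -0.002, -1.0]]
wrist_force: [0.3, 0.3, -0.6]
width: 0.663
```

Emit:
{"method": "apply_moves", "body": {
  "increments": [
    [0.05,0.009,-0.026,-0.005,0],
    [0.05,0.011,-0.034,-0.025,0],
    [0.05,0.011,-0.036,-0.045,0],
    [0.05,0.011,-0.036,-0.06,0],
    [0.05,0.011,-0.036,-0.065,0]
  ]
}}

```text
time: 17.85
tcp_pos: [0.557, -0.2796, 0.1263]
tool_rot: [[0.005, 1.0, -0.007], [1.0, -0.005, 0.003], [0.003, -0.007, -1.0]]
wrist_force: [0.4, -0.6, -0.4]
width: 0.662
```

Emit:
{"method": "apply_moves", "body": {
  "increments": [
    [0.05,0,0,0,0],
    [0.05,0,0,0,0]
  ]
}}

```text
time: 18.02
tcp_pos: [0.5595, -0.2796, 0.1304]
tool_rot: [[0.004, 1.0, -0.001], [1.0, -0.004, 0.001], [0.001, -0.001, -1.0]]
wrist_force: [-0.2, -0.1, -0.0]
width: 0.661
```

```bash
python3 - <<'E'
from h import *
s=read_state();p=cams.camera_params('scene');im,d=cams.grab_frame('scene');save('sc8',im[100:220,80:260],4)
print(s['tcp_pos'],s['tool_rot'].round(3).tolist(),s['wrist_force'],s['joint_pos'].round(2))
E
```

```text
[ 0.55953826 -0.27964114  0.13037572] [[0.004, 1.0, -0.001], [1.0, -0.004, 0.001], [0.001, -0.001, -1.0]] [-0.19066151 -0.12722741 -0.00970454] [ 0.62  0.71 -0.33  1.61  0.28  0.87  0.18]
```

View pics/sc8.png

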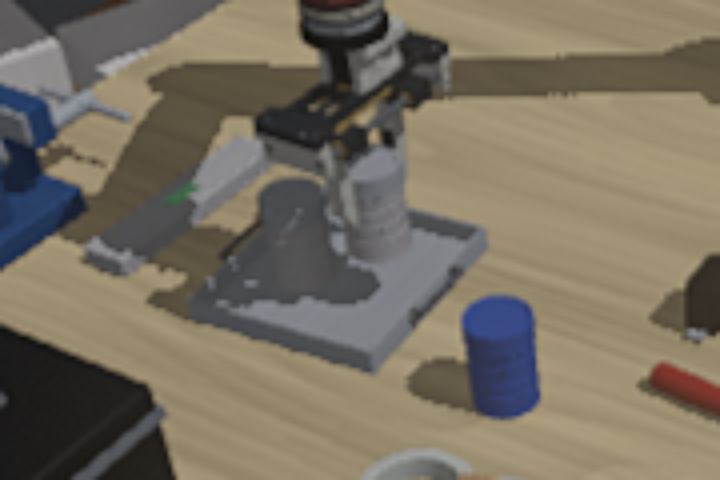

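The held tin is above the tray beside the first one, with clearance between them. I lower it.

Emit:
{"method": "apply_moves", "body": {
  "increments": [
    [0.05,0,0,-0.015,0],
    [0.05,0,0,-0.03,0],
    [0.05,0,0,-0.042,0],
    [0.05,0,0,-0.049,0],
    [0.05,0,0,-0.052,0]
  ]
}}

```text
time: 18.48
tcp_pos: [0.5591, -0.2799, 0.078]
tool_rot: [[0.005, 1.0, -0.001], [1.0, -0.005, 0.0], [0.0, -0.001, -1.0]]
wrist_force: [-0.2, -0.6, -1.1]
width: 0.663
```

Emit:
{"method": "apply_moves", "body": {
  "increments": [
    [0.05,0,0,-0.002,0],
    [0.05,0,0,-0.004,0],
    [0.05,0,0,-0.006,0],
    [0.05,0,0,-0.007,0],
    [0.05,0,0,-0.007,0]
  ]
}}

```text
time: 18.9
tcp_pos: [0.5595, -0.2801, 0.0718]
tool_rot: [[0.005, 1.0, 0.0], [1.0, -0.005, -0.0], [-0.0, 0.0, -1.0]]
wrist_force: [0.4, -0.1, -0.7]
width: 0.664
```

Emit:
{"method": "apply_moves", "body": {
  "increments": [
    [0.05,0,0,-0.001,0],
    [0.05,0,0,-0.002,0],
    [0.05,0,0,-0.0025,0],
    [0.05,0,0,-0.0025,0]
  ]
}}

```text
time: 19.23
tcp_pos: [0.5596, -0.2802, 0.0701]
tool_rot: [[0.005, 1.0, 0.001], [1.0, -0.005, -0.0], [-0.0, 0.001, -1.0]]
wrist_force: [-2.0, 0.8, 4.9]
width: 0.659
```

Emit:
{"method": "apply_moves", "body": {
  "increments": [
    [0.066,0,0,0,0],
    [0.075,0,0,0,0],
    [0.093,0,0,0,0],
    [0.093,0,0,0,0],
    [0.093,0,0,0.01,0]
  ]
}}

```text
time: 19.65
tcp_pos: [0.5578, -0.2796, 0.0773]
tool_rot: [[0.005, 1.0, -0.004], [1.0, -0.005, 0.002], [0.002, -0.004, -1.0]]
wrist_force: [0.0, 0.2, -0.4]
width: 0.947
```

Emit:
{"method": "apply_moves", "body": {
  "increments": [
    [0.093,0,0,0.015,0],
    [0.093,0,0,0.045,0],
    [0.093,0,0,0.08,0],
    [0.093,0,0,0.11,0],
    [0.093,0,0.03,0.13,0]
  ]
}}

```text
time: 20.07
tcp_pos: [0.5594, -0.2583, 0.2128]
tool_rot: [[0.016, 1.0, 0.004], [1.0, -0.016, -0.008], [-0.008, 0.005, -1.0]]
wrist_force: [0.3, -1.8, -0.4]
width: 1.002
```

Emit:
{"method": "apply_moves", "body": {
  "increments": [
    [0.093,-0.015,0.035,0.01,0],
    [0.093,-0.03,0.07,0.02,0],
    [0.093,-0.04,0.105,0.02,0],
    [0.093,-0.05,0.13,0.02,0],
    [0.093,-0.05,0.13,0.02,0]
  ]
}}

```text
time: 20.48
tcp_pos: [0.5079, -0.1126, 0.2308]
tool_rot: [[-0.006, 1.0, 0.0], [1.0, 0.006, 0.003], [0.003, 0.0, -1.0]]
wrist_force: [-0.4, 0.7, 0.2]
width: 1.0
```

```bash
python3 - <<'E'
from h import *
s=read_state();print(s['time'],s['tcp_pos'],s['wrist_force'])
for n in('scene','side'):
    p=cams.camera_params(n);im,d=cams.grab_frame(n);save(n+'9',im);X=cloud(p,d)
    for x,y in((.567,-.371),(.559,-.28),(.469,.385)):
        m=(np.hypot(X[...,0]-x,X[...,1]-y)<.045)&(X[...,2]>.086)&(X[...,2]<.1)&(d>0)
        if m.sum()<5: print('none');continue
        c,r=cv2.minEnclosingCircle(np.float32(X[m][:,:2]*1000)); print(n,m.sum(),np.round(c),round(r,1),np.median(X[m][:,2]).round(4))
E
```

```text
20.4833 [ 0.50785311 -0.11263318  0.23075681] [-0.40666053  0.71395645  0.15131609]
scene 151 [ 569. -371.] 34.3 0.0923
scene 161 [ 560. -279.] 34.5 0.0927
scene 228 [469. 388.] 33.9 0.0929
side 81 [ 566. -372.] 33.0 0.0904
side 106 [ 559. -279.] 33.2 0.0907
side 354 [470. 383.] 32.3 0.0931
```

View pics/scene9.png

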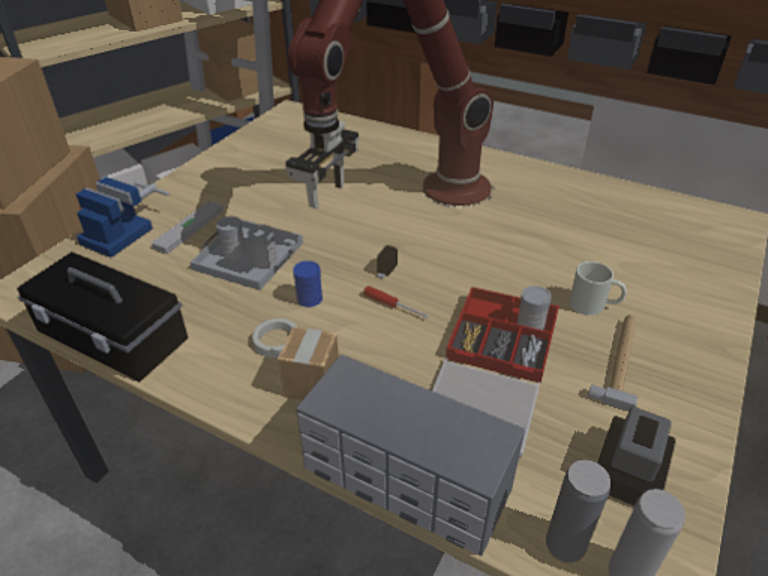

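View pics/side9.png

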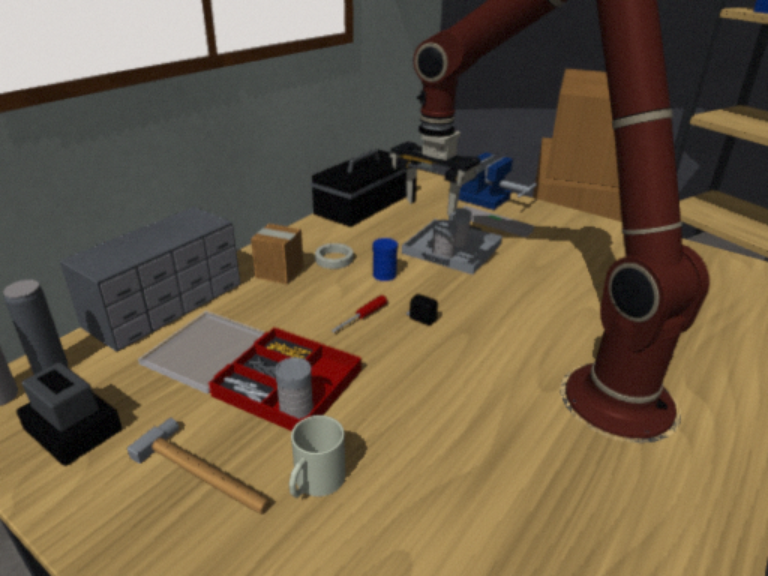

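Both views agree. Two tins stand in the tray, at scene (228,240) and (258,250), and one stands in the left bay at (535,308). The lid tops are at about 0.09 m, which fits tins standing on the floors, and the other objects haven't moved. I hand in.

```bash
python3 -c "
from rig import env
print(env.sign_off())"
```

```text
the job is handed in; nothing more can be done
None
```

I sorted all three tins and handed the job in at about 20.6 s of the 61 s allowed; sign-off reports no verdict. My labels A, B and C come from the picture positions, since the tins look alike.

| Tin | Start position (m) | Weight felt | Judged | Now stands in |
|---|---|---|---|---|
| A | (.645, .012) | about 6.5 N | full | left bay, about 3 mm or less from my measured bay centre |
| B | (.447, .086) | about 1.3 N | empty | tray, about 45 mm from centre |
| C | (.452, −.088) | about 1.2 N | empty | tray, about 46 mm from centre |

- **Setting down:** each tin was lowered until the wrist force showed it resting on the floor, then released.
- **Final checks:** both fixed cameras agree within 5 mm on all three tin positions. Lid tops read 90–93 mm, where about 94 mm is expected, so the tins are flat on their floors. The tins look upright in the pictures, but I did not measure tilt separately.
- **Other objects:** by eye nothing else moved, including the blue look-alike, and the gripper ended clear of everything. No check failed or disagreed.

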